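Find the concealed catch of the tealight stand

TASK

The drawer under the low wooden tealight stand has no handle: one of the six round seats in its flat top panel is a concealed catch that looks just like the others. Feel across the seats with a fingertip, find the one that gives, press it down so that the drawer springs out, and then take the hand away so that the catch rises again. Only touch and press: pick nothing up, and leave the candles, bottle, stamp and spool where they are.

Things in the scene. Friction and masses are not known exactly. Their poses are not given: they have to be found in the camera images.
- stand: Low wooden tealight stand, fixed: 160 (x) x 320 (y) x 70 mm high; origin at the centre of its underside, x to its back, y to its left. Its flat top has six alike round seats, 48 mm wide and 2.5 mm deep, two rows of three; its left end is plain. Each seat's floor is a 45 mm disc: five are rigid, one (a different one each run, alike to the eye) is the concealed catch.
- seat1 (a point): Centre of the floor of a seat, 2.5 mm below the panel's top face: front row (nearest the robot), right one of three; at -36, -120, 67.5 mm in the stand's frame. It is fixed to the stand and does not sink with the catch.
- seat2 (a point): Centre of the floor of a seat, 2.5 mm below the panel's top face: front row (nearest the robot), middle one of three; at -36, -50, 67.5 mm in the stand's frame. It is fixed to the stand and does not sink with the catch.
- seat3 (a point): Centre of the floor of a seat, 2.5 mm below the panel's top face: front row (nearest the robot), left one of three; at -36, 20, 67.5 mm in the stand's frame. It is fixed to the stand and does not sink with the catch.
- seat4 (a point): Centre of the floor of a seat, 2.5 mm below the panel's top face: rear row, right one of three; at 36, -120, 67.5 mm in the stand's frame. It is fixed to the stand and does not sink with the catch.
- seat5 (a point): Centre of the floor of a seat, 2.5 mm below the panel's top face: rear row, middle one of three; at 36, -50, 67.5 mm in the stand's frame. It is fixed to the stand and does not sink with the catch.
- seat6 (a point): Centre of the floor of a seat, 2.5 mm below the panel's top face: rear row, left one of three; at 36, 20, 67.5 mm in the stand's frame. It is fixed to the stand and does not sink with the catch.
- catch (a joint): Travel of the concealed catch's disc, m: 0 at rest (2.5 mm below the panel's face, like the other discs), 0.005 fully down. It is sprung: about 2.5 N starts it, about 6 N holds it fully down, and it rises again when let go. It frees the drawer when 3 to 4 mm down.
- drawer (a joint): Travel of the stand's one drawer, m: 0 shut, 0.045 sprung out towards the robot. A bolt holds it shut until the catch is pressed; then its own spring drives it out within a second and keeps it out.
- drawer_front (a point): Centre of the outer face of the drawer's front board (296 x 48 mm, no handle) in the front of the stand, 32 mm above the table; moves 45 mm out with the drawer.
- small_shell: Brown shell-shaped candle, 50 x 76 x 44 mm, loose, standing on the plain left end of the stand's panel. Origin at the centre of its underside. A bystander, to be left where it is.
- bottle: Brown dropper bottle with a black cap, 36 mm thick, 105 mm tall, loose, to the right of the stand. Origin at the centre of its underside. A bystander, to be left where it is.
- seal_stamp: Wooden-handled hand stamp, 28 mm thick, 82 mm tall, loose, to the right of the stand. Origin at the centre of its underside. A bystander, to be left where it is.
- spool: Spool of wick, 52 x 101 x 36 mm, loose, behind the stand on the left. Origin at the centre of its underside. A bystander, to be left where it is.
- pale_shell: Pale shell-shaped candle, 52 x 78 x 46 mm, loose, behind the stand. Origin at the centre of its underside. A bystander, to be left where it is.

How it is judged (in metres and radians):
On the way:
1. the catch's disc is pressed down (more than 2.5 mm) (value of joint catch above 0.0025 m), for 0.05 s.
At the end, for the whole second after the job is handed in: The drawer has sprung out by more than 35 mm and stands still, and the catch's disc has risen again to within 1.5 mm of its rest (value of joint drawer above 0.035 m and value of joint catch below 0.0015 m and velocity of joint drawer below 0.02 m/s); the robot touches nothing.
It fails at once if the small shell is lifted or shifted by more than 30 mm (distance of small_shell from where it was at the start of the episode above 0.03 m).
It fails at once if the bottle is lifted or shifted by more than 30 mm (distance of bottle from where it was at the start of the episode above 0.03 m).
It fails at once if the seal stamp is lifted or shifted by more than 30 mm (distance of seal_stamp from where it was at the start of the episode above 0.03 m).
It fails at once if the spool is lifted or shifted by more than 30 mm (distance of spool from where it was at the start of the episode above 0.03 m).
It fails at once if the pale shell is lifted or shifted by more than 30 mm (distance of pale_shell from where it was at the start of the episode above 0.03 m).
It also fails if it takes over 64 s, if anything falls off the work surface, if the arm or the gripper's body presses on something with over 40 N, if the wrist force passes 120 N, or if a joint passes its speed limit or range.

ROBOT

A 7-joint arm with a two-finger parallel gripper is mounted at the origin on a cart in front of the work surface, level with it; the furniture and walls round the work are solid. World frame = base frame: x ahead of the robot, y to its left, z up, the work surface at z = 0. Lengths are in m, angles in degrees, forces in N, time in s.
With the tool pointing down it reaches from about 0.425 to 0.95 m from the base axis. Payload 16.7 kg.
Tool frame: the origin (TCP) lies on the mounting face of the last link; the fingertips stand 199 mm ahead of it and the grasp point (between the pads) lies 180 mm ahead of it (ctrl.tip_reach is the z of the fingertips in the tool frame, in m); z points along the fingers, x is the direction in which the jaws open and shut, and the axes are right-handed (so a half turn about z gives the same grasp; the last joint's range is limited). The gripper opens to 94 mm and grips with 3 to 60 N. Pads are 16 mm wide; open, the fingers measure 119 mm over their backs; the gripper's body (75 mm by 177 mm) begins 78 mm behind the grasp point.
Start: joints at [-83.566, 24.414, 4.234, 92.017, -1.954, 63.644, -3.845], TCP at [0.175, 0.652, 0.405] pointing down, gripper open.
Joint ranges: [-163.25, 163.25], [-28.42, 122.38], [-70.27, 78.77], [12.13, 141.07], [-58.53, 238.53], [9.26, 117.41], [-156.51, 156.51]. Speed limits (degrees/s): [108.29, 108.29, 136.94, 136.94, 172.46, 172.46, 172.46].

INTERFACE

Orientations are given as a 3x3 rotation matrix whose columns are the frame's x, y, z axes.
In Python, from plant import readout, eyes, workorder, ctrl gives the robot as it stands.
- The arm moves only by the shell command python3 -m jog 'ROWS'. ROWS is JSON, a list that holds one entry, the list of rows, each a list of 7 numbers: the turn, a rotation vector about the world's x, y, z in degrees, then the shift along the world's x, y, z in cm, then the closure, from 0 (fully open) to 1 (shut). In form: [[[ax, ay, az, x, y, z, jaw], ...]]. A call has 1 to 20 rows; each row shifts and turns the commanded pose from where the row before left it; what a row does not reach is not made up. A row lasts 1/10 s, in which the tool goes at most 50 mm and 8.59 degrees, less where a joint would pass 70% of its speed; a pose out of reach is approached as far as the arm can. A call is refused whole if a number of a shift passes 5 or a number of a turn 8.59, either way. A call with a gripper value outside its range is refused whole. The fingers move at their own pace and stop on an object; the grip force is fixed at half the most. Time passes only in rows, so rows that do not move let the fingers close. It gives the time, the measured TCP pose, the force and the opening at its end, in the units of the state.
- readout.state(): the state, without advancing time (a new reading comes with each control period).
- eyes.grab_frame(name): name is "scene" or "top" or "wrist"; returns a dict with "img" (400x640x3 uint8, red, green, blue), "fx", "fy", "cx", "cy" (pixels), "rvec" (rotation vector, rad) and "tvec" (3), from world to camera coordinates, as OpenCV has them. Camera axes: x right, y down, z forward; pixel columns grow to the right and rows downward; lengths in m; the calibration is good to about 2 mm. The wrist camera is an equidistant fisheye: a pixel r from the principal point sees the ray r / f radians off the axis. A picture is of the moment at which its call begins. There is no depth.
- workorder.sign_off(): hands the job in, once; it reports no verdict.
The state is a dict: "t": time; "qpos": joint angles; "qd": joint speeds; "joint_efforts": joint torques, N m; "tcp_pos": TCP position; "tool_rot": TCP orientation; "wrist_force": force on the tool from outside, world axes, zero at the start; "ft_torque": the same for the moment, N m; "gripper_width": opening from 0.0 (shut) to 1.0 (fully open).
Only numpy, scipy, OpenCV 4.12 (cv2) and the standard library are available. Lean on these libraries where they do the work, as an engineer would, in place of code of your own. Each camera call takes 0.05 s, during which the arm holds its last target.

## Working session

There is one attempt and no reset: what is moved stays moved. The work goes in short steps, Python scripts to look and compute and a shell command to move; the robot and the scene stay as the last step left them, time stands still between calls to the robot, and variables do not carry over. Pictures are saved under pics/ and viewed, and the job is handed in when it is done.

```bash
ls; mkdir -p pics
python3 - <<'E'
from plant import readout, eyes, workorder, ctrl
import cv2
s=readout.state();print({k:s[k] for k in('t','tcp_pos','tool_rot','wrist_force','gripper_width')})
for n in('scene','top','wrist'):
    f=eyes.grab_frame(n);cv2.imwrite(f'pics/{n}0.png',f['img'][:,:,::-1]);print(n,f['fx'],f['cx'],f['cy'],f['rvec'],f['tvec'])
E
```

```text
pics
{'t': 0.0, 'tcp_pos': array([0.17466383, 0.65182131, 0.4040084 ]), 'tool_rot': array([[ 2.58842436e-01,  9.65919530e-01, -2.36307176e-04],
       [ 9.65918813e-01, -2.58842532e-01, -1.17874337e-03],
       [-1.19973759e-03,  7.68552572e-05, -9.99999277e-01]]), 'wrist_force': array([-0.04844097,  0.36304337, -0.49079415]), 'gripper_width': 1.0027931888024502}
scene 415.5979844558707 316.9326947314698 198.36756208051875 [ 1.89636    -0.89231108  0.53666043] [-0.35436935  0.30769697  0.50289341]
top 442.57483748314996 323.42747615163785 202.96215240014342 [ 2.15966408 -2.15582036  0.09624779] [0.07431584 0.63204795 1.00136935]
wrist 309.70691628693146 321.83377428354936 199.0134771543198 [-2.29811799 -1.76554255 -0.25650585] [-0.67269593 -0.03160043  0.39314424]
```

View pics/top0.png

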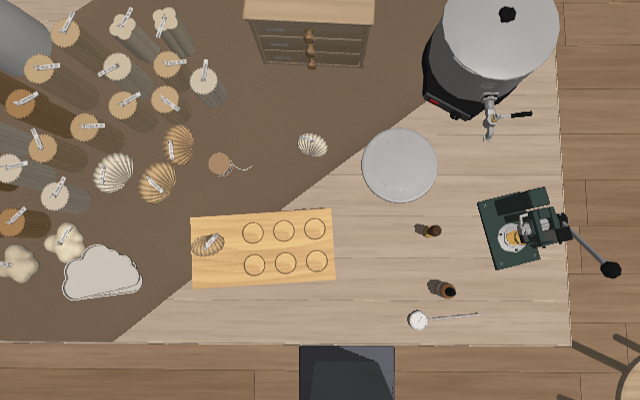

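View pics/scene0.png

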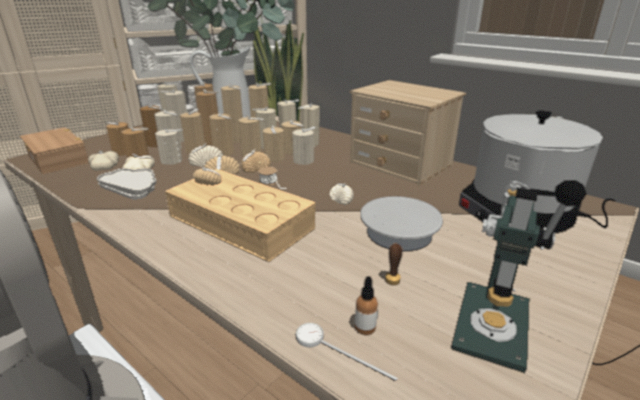

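The top view shows the stand with seats at about (253,233), (284,230), (315,229) in the rear row and (254,265), (286,263), (317,261) in front. The small shell is on the left end at (208,244), and the bottle and stamp are to the right. Next I'll measure the seat positions.

```bash
cat > h.py <<'E'
import numpy as np,cv2
def ray(f,u,v,z,fish=False):
    R=cv2.Rodrigues(np.array(f['rvec'],float))[0];t=np.array(f['tvec'],float)
    d=np.array([(u-f['cx'])/f['fx'],(v-f['cy'])/f['fy'],1.])
    if fish:
        r=np.hypot(d[0],d[1]);d=np.array([d[0]/r*np.sin(r),d[1]/r*np.sin(r),np.cos(r)])
    o=-R.T@t;w=R.T@d
    return o+w*(z-o[2])/w[2]
E
python3 - <<'E'
from h import *
from plant import eyes
f=eyes.grab_frame('top');im=f['img']
hsv=cv2.cvtColor(im,cv2.COLOR_RGB2HSV)
big=cv2.resize(im[190:300,170:350],None,fx=4,fy=4,interpolation=cv2.INTER_CUBIC)
cv2.imwrite('pics/crop.png',big[:,:,::-1])
g=cv2.cvtColor(big,cv2.COLOR_RGB2GRAY)
c=cv2.HoughCircles(g,cv2.HOUGH_GRADIENT,1,80,param1=120,param2=18,minRadius=36,maxRadius=52)
P=[]
for x,y,r in c[0]:
    u=(x+.5)/4-.5+170;v=(y+.5)/4-.5+190
    p=ray(f,u,v,.07);print(round(u,1),round(v,1),r/4,p.round(4))
for n,(u,v) in dict(bottle=(446,290),stamp=(434,231),shell=(208,244),base=(346,370)).items(): print(n,ray(f,u,v,0.07).round(3))
R=cv2.Rodrigues(f['rvec'])[0];print('cam',-R.T@f['tvec'])
m=cv2.inRange(hsv,(12,70,150),(28,200,255))[190:300,170:350]
k,_=cv2.findContours(m,0,2);k=max(k,key=cv2.contourArea)
b=cv2.boxPoints(cv2.minAreaRect(k))+[170,190]
for q in b: print(q,ray(f,*q,.07).round(4))
E
```

```text
283.2 230.5 11.1 [0.5657 0.165  0.07  ]
316.5 260.5 9.85 [0.4991 0.0899 0.07  ]
253.5 264.5 11.3 [0.4898 0.2306 0.07  ]
314.2 228.8 10.725 [0.5698 0.0953 0.07  ]
252.8 232.5 10.9 [0.5611 0.2337 0.07  ]
285.0 263.2 10.475 [0.4928 0.1602 0.07  ]
210.8 246.2 11.75 [0.5301 0.3277 0.07  ]
bottle [ 0.436 -0.196  0.07 ]
stamp [ 0.565 -0.173  0.07 ]
shell [0.535 0.334 0.07 ]
base [0.264 0.025 0.07 ]
cam [0.52109817 0.05665604 1.0644223 ]
[187.27342033 216.52565002] [0.5969 0.3832 0.07  ]
[331.09648132 207.14588165] [0.6186 0.0575 0.07  ]
[335.84565735 279.96659088] [0.4564 0.0468 0.07  ]
[192.02259827 289.34635925] [0.4345 0.3667 0.07  ]
```

View pics/crop.png

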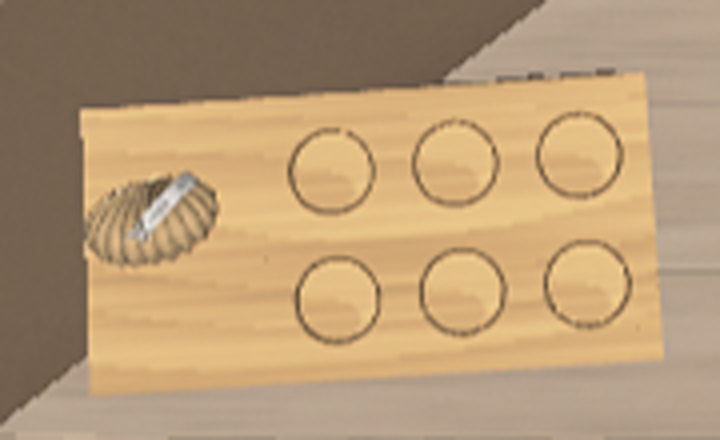

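View pics/wrist0.png

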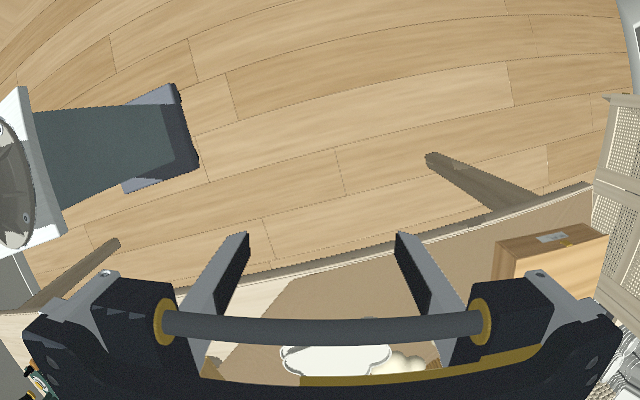

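```bash
python3 - <<'E'
import numpy as np
L=np.array([[36,20],[36,-50],[36,-120],[-36,20],[-36,-50],[-36,-120]])/1e3
W=np.array([[.5611,.2337],[.5657,.165],[.5698,.0953],[.4898,.2306],[.4928,.1602],[.4991,.0899]])
a=L@[1,1j];b=W@[1,1j]
k=np.vdot(a-a.mean(),b-b.mean());print('scale',abs(k)/np.vdot(a-a.mean(),a-a.mean()).real,'yaw',np.degrees(np.angle(k)))
r=k/abs(k);t=b.mean()-r*a.mean();print('origin',t)
for n,p,q in zip((6,5,4,3,2,1),a*r+t,b):print(n,np.round(p,4),'resid mm',round(abs(p-q)*1e3,1))
E
python3 -m jog '[[[0,0,0,2.25,-3.0,0,1],[0,0,0,2.25,-3.0,0,1],[0,0,0,2.25,-3.0,0,1],[0,0,0,2.25,-3.0,0,1],[0,0,0,2.25,-3.0,0,1],[0,0,0,2.25,-3.0,0,1],[0,0,0,2.25,-3.0,0,1],[0,0,0,2.25,-3.0,0,1],[0,0,0,2.25,-3.0,0,1],[0,0,0,2.25,-3.0,0,1],[0,0,0,2.25,-3.0,0,1],[0,0,0,2.25,-3.0,0,1],[0,0,0,2.25,-3.0,0,1],[0,0,0,2.25,-3.0,0,1],[0,0,0,0,0,0,1],[0,0,0,0,0,0,1]]]'
```

```text
scale 0.9982748352466977 yaw 3.6479224791325584
origin (0.5265354040636178+0.21234869305152632j)
6 (0.5612+0.2346j) resid mm 0.9
5 (0.5656+0.1647j) resid mm 0.3
4 (0.5701+0.0949j) resid mm 0.5
3 (0.4893+0.23j) resid mm 0.7
2 (0.4938+0.1602j) resid mm 1.0
1 (0.4982+0.0903j) resid mm 0.9
t: 1.8
tcp_pos: [0.4899, 0.2314, 0.4046]
tool_rot: [[0.261, 0.965, -0.0], [0.965, -0.261, -0.0], [-0.0, -0.0, -1.0]]
wrist_force: [-0.7, -0.0, -0.0]
gripper_width: 0.002
```

```bash
python3 -m jog '[[[0,0,0,0,-0.1,-3,1],[0,0,0,0,0,-3,1],[0,0,0,0,0,-3,1],[0,0,0,0,0,-2.5,1],[0,0,0,0,0,-1.2,1],[0,0,0,0,0,0,1],[0,0,0,0,0,0,1]]]'
python3 - <<'E'
from plant import eyes,ctrl
import cv2
print(ctrl.tip_reach)
for n in('scene','wrist'):
    f=eyes.grab_frame(n);cv2.imwrite(f'pics/{n}1.png',f['img'][:,:,::-1])
E
```

```text
t: 2.5
tcp_pos: [0.4898, 0.2315, 0.2784]
tool_rot: [[0.258, 0.966, 0.0], [0.966, -0.258, 0.0], [0.0, 0.0, -1.0]]
wrist_force: [0.0, 0.5, 0.3]
gripper_width: 0.007
0.1992
```

View pics/wrist1.png

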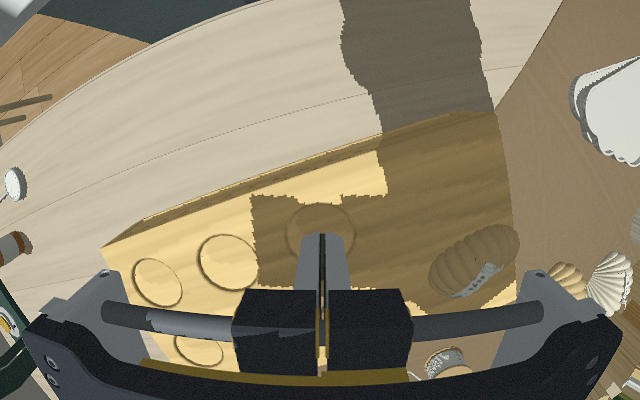

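View pics/scene1.png

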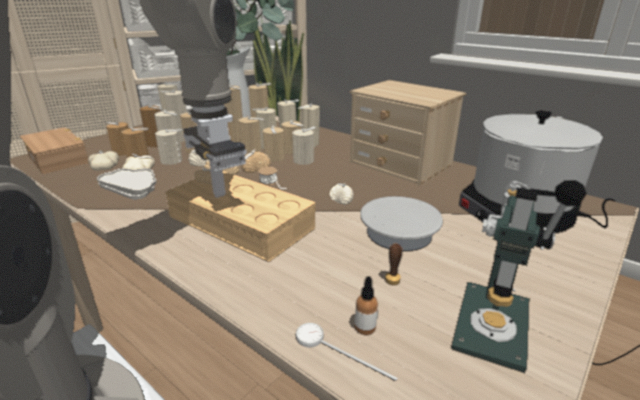

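The wrist view shows the closed fingertips at (322,237), over seat 3's ring. The small shell at (475,262) is clear. Next I feel downward.

```bash
python3 -m jog '[[[0,0,0,0,-0.1,-0.5,1],[0,0,0,0,0,-0.5,1],[0,0,0,0,0,-0.1,1],[0,0,0,0,0,0,1],[0,0,0,0,0,0,1]]]'; python3 -m jog '[[[0,0,0,0,0,-0.1,1],[0,0,0,0,0,0,1]]]';python3 -m jog '[[[0,0,0,0,0,-0.1,1],[0,0,0,0,0,0,1]]]'
```

```text
t: 3.1
tcp_pos: [0.4898, 0.2299, 0.267]
tool_rot: [[0.259, 0.966, 0.0], [0.966, -0.259, 0.0], [0.0, -0.0, -1.0]]
wrist_force: [-1.9, -1.1, 9.9]
gripper_width: 0.006
t: 3.3
tcp_pos: [0.4899, 0.2299, 0.2668]
tool_rot: [[0.259, 0.966, 0.0], [0.966, -0.259, 0.001], [0.001, -0.0, -1.0]]
wrist_force: [-8.9, -3.3, 28.2]
gripper_width: 0.007
t: 3.5
tcp_pos: [0.49, 0.2298, 0.2667]
tool_rot: [[0.259, 0.966, 0.0], [0.966, -0.259, 0.001], [0.001, -0.0, -1.0]]
wrist_force: [-14.2, -7.2, 47.3]
gripper_width: 0.005
```

Seat 3 is rigid: 47 N with no travel. On to seat 2.

```bash
python3 -m jog '[[[0,0,0,0,0,0.5,1],[0,0,0,0,0,1.0,1],[0,0,0,0.2,-3.5,0,1],[0,0,0,0.2,-3.5,0,1],[0,0,0,0,0,0,1],[0,0,0,0,0,-0.5,1],[0,0,0,0,0,-0.5,1],[0,0,0,0,0,-0.2,1],[0,0,0,0,0,0,1],[0,0,0,0,0,0,1]]]'; python3 -m jog '[[[0,0,0,0,0,-0.1,1],[0,0,0,0,0,0,1]]]';python3 -m jog '[[[0,0,0,0,0,-0.1,1],[0,0,0,0,0,0,1]]]'
```

```text
t: 4.5
tcp_pos: [0.4936, 0.1606, 0.2674]
tool_rot: [[0.258, 0.966, -0.0], [0.966, -0.258, -0.0], [-0.0, -0.0, -1.0]]
wrist_force: [-0.3, -0.4, 0.8]
gripper_width: 0.005
t: 4.7
tcp_pos: [0.4937, 0.1603, 0.267]
tool_rot: [[0.258, 0.966, -0.0], [0.966, -0.258, 0.0], [0.0, -0.0, -1.0]]
wrist_force: [-3.1, 0.3, 8.7]
gripper_width: 0.004
t: 4.9
tcp_pos: [0.4938, 0.1603, 0.2668]
tool_rot: [[0.259, 0.966, 0.0], [0.966, -0.259, 0.001], [0.001, -0.0, -1.0]]
wrist_force: [-9.1, -2.0, 29.2]
gripper_width: 0.005
```

Seat 2 is rigid. Next is seat 1, and I'll press 2 mm past contact there.

```bash
python3 -m jog '[[[0,0,0,0,0,0.4,1],[0,0,0,0,0,1.0,1],[0,0,0,0.2,-3.5,0,1],[0,0,0,0.2,-3.5,0,1],[0,0,0,0,0,0,1],[0,0,0,0,0,-0.5,1],[0,0,0,0,0,-0.5,1],[0,0,0,0,0,-0.2,1],[0,0,0,0,0,-0.1,1],[0,0,0,0,0,-0.1,1],[0,0,0,0,0,0,1],[0,0,0,0,0,0,1]]]'
```

```text
t: 6.1
tcp_pos: [0.4976, 0.0908, 0.2668]
tool_rot: [[0.258, 0.966, -0.001], [0.966, -0.258, 0.001], [0.001, -0.001, -1.0]]
wrist_force: [-13.1, -2.0, 36.5]
gripper_width: 0.002
```

Seat 1 is rigid. Next is seat 4, 72 mm further back.

```bash
python3 -m jog '[[[0,0,0,0,0,0.4,1],[0,0,0,0,0,1.0,1],[0,0,0,3.6,0.2,0,1],[0,0,0,3.6,0.2,0,1],[0,0,0,0,0,0,1],[0,0,0,0,0,-0.5,1],[0,0,0,0,0,-0.5,1],[0,0,0,0,0,-0.2,1],[0,0,0,0,0,-0.1,1],[0,0,0,0,0,-0.1,1],[0,0,0,0,0,0,1],[0,0,0,0,0,0,1]]]'
```

```text
t: 7.3
tcp_pos: [0.5697, 0.094, 0.2658]
tool_rot: [[0.259, 0.966, 0.0], [0.966, -0.259, 0.0], [0.0, 0.0, -1.0]]
wrist_force: [-1.6, 0.1, 2.1]
gripper_width: 0.003
```

Seat 4 gives: about 1 mm below the rigid contact height at only 2 N. I'll press it down in small steps.

```bash
python3 -m jog '[[[0,0,0,0,0,-0.1,1],[0,0,0,0,0,-0.1,1],[0,0,0,0,0,0,1]]]'; python3 -m jog '[[[0,0,0,0,0,-0.1,1],[0,0,0,0,0,-0.1,1],[0,0,0,0,0,0,1],[0,0,0,0,0,0,1]]]'
```

```text
t: 7.6
tcp_pos: [0.5698, 0.094, 0.2637]
tool_rot: [[0.259, 0.966, 0.0], [0.966, -0.259, 0.0], [0.0, 0.0, -1.0]]
wrist_force: [-0.5, 0.2, 4.1]
gripper_width: 0.009
t: 8.0
tcp_pos: [0.5699, 0.094, 0.262]
tool_rot: [[0.259, 0.966, 0.0], [0.966, -0.259, 0.0], [0.0, 0.0, -1.0]]
wrist_force: [-3.4, -0.5, 10.6]
gripper_width: 0.005
```

The disc has bottomed at about 5 mm of travel, with 10.6 N on the wrist. I'll hold briefly, lift well clear, and look.

```bash
python3 -m jog '[[[0,0,0,0,0,0,1],[0,0,0,0,0,0,1],[0,0,0,0,0,0,1],[0,0,0,0,0,0,1],[0,0,0,0,0,0,1],[0,0,0,0,0,1,1],[0,0,0,0,0,3,1],[0,0,0,0,0,3,1],[0,0,0,0,0,3,1],[0,0,0,0,0,3,1],[0,0,0,0,0,0,1],[0,0,0,0,0,0,1],[0,0,0,0,0,0,1],[0,0,0,0,0,0,1],[0,0,0,0,0,0,1]]]'
python3 - <<'E'
from h import *
from plant import eyes
for n in('scene','top','wrist'):
    f=eyes.grab_frame(n);im=f['img'];cv2.imwrite(f'pics/{n}2.png',im[:,:,::-1])
    if n=='scene': cv2.imwrite('pics/scene2c.png',cv2.resize(im[140:270,140:340],None,fx=4,fy=4)[:,:,::-1])
E
```

```text
t: 9.5
tcp_pos: [0.5696, 0.094, 0.3909]
tool_rot: [[0.259, 0.966, -0.001], [0.966, -0.259, -0.001], [-0.001, -0.001, -1.0]]
wrist_force: [0.1, 0.8, 0.2]
gripper_width: 0.005
```

View pics/scene2c.png

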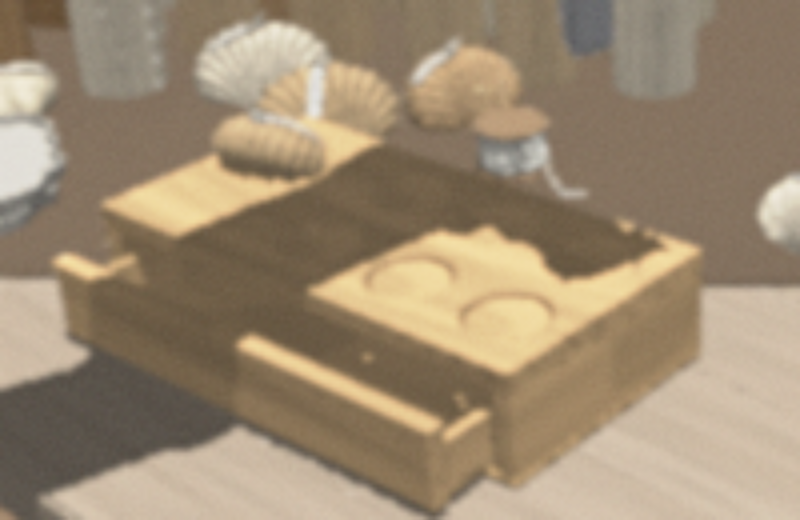

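View pics/top2.png

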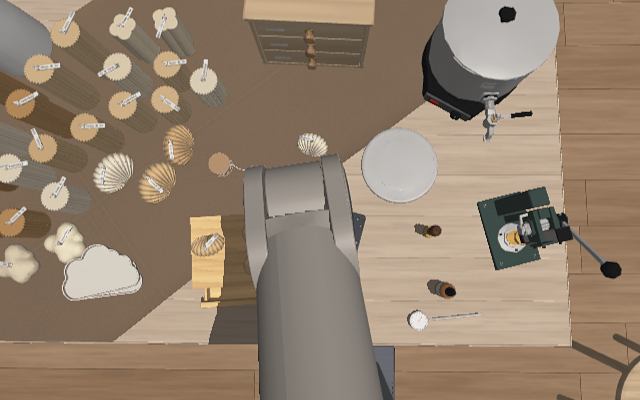

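View pics/wrist2.png

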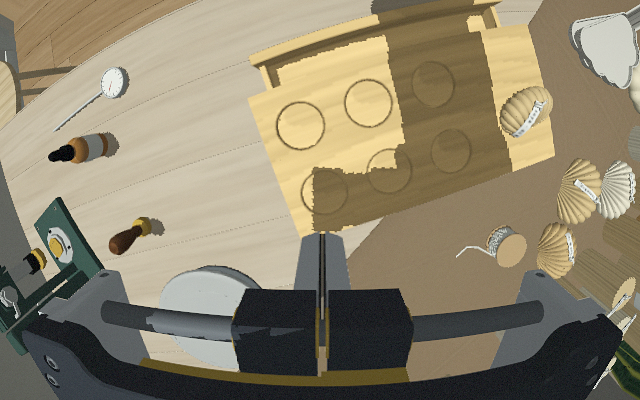

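All three views show the drawer out. Its front board runs along (250,390) in the scene crop and sits at about (211,300) in the top view. The bystanders are where they were. I'll check the travel with numbers.

Run:
```python
from h import *
from plant import eyes,readout
f=eyes.grab_frame('top');im=f['img']
hsv=cv2.cvtColor(im,cv2.COLOR_RGB2HSV);m=cv2.inRange(hsv,(12,70,100),(28,220,255))
col=np.where(m[200:330,210])[0]+200;print(col.max())
p=ray(f,210,col.max()+.5,.056);R=np.radians(3.648);d=p[:2]-[.5265,.2123]
print('edge in stand frame mm',1e3*np.array([np.cos(R)*d[0]+np.sin(R)*d[1],-np.sin(R)*d[0]+np.cos(R)*d[1]]),'closed front ~ -80')
s=readout.state();print(s['t'],s['wrist_force'],s['qd'])
```

```text
307
edge in stand frame mm [-125.47419883  125.067501  ] closed front ~ -80
9.7 [-1.37022462  0.39292683  0.27401025] [ 0.00608569 -0.17003722 -0.06822049 -0.18830764  0.12831409  0.06372282
 -0.00198247]
```

The front edge has come out about 45 mm, and the hand is clear and still. Handing in.

```bash
python3 -c "
from plant import workorder
print(workorder.sign_off())"
```

```text
the job is handed in; nothing more can be done
None
```

The concealed catch was seat 4 (rear row, right), and pressing it sprang the drawer out; I handed the job in at about 9.7 s.

- **Finding it:** I felt the seats with the closed fingertips. Seats 3, 2 and 1 were rigid, taking 29–47 N with no travel. Seat 4 gave under about 2 N, so I did not need to try seats 5 and 6.
- **Pressing:** I pushed seat 4 to the bottom of its travel, about 5 mm down at 10.6 N, then lifted the hand about 125 mm above it.
- **Last checks:** The top view puts the drawer's front edge about 45 mm out. The wrist force was near zero, and by eye none of the bystanders had moved in the pictures.
- **Not measured directly:** I did not measure the catch rising again. I rely on its spring and on nothing touching it.

No checks failed or disagreed.

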